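Set the pouch laminator for the pack laid out in front of it

ROBOT

A 7-joint arm with a two-finger parallel gripper is mounted at the origin on the work surface. World frame = base frame: x ahead of the robot, y to its left, z up, the work surface at z = 0. Lengths are in mm, angles in rad, forces in N, time in s.
With the tool pointing down it reaches from about 400 to 850 mm from the base axis. Payload 10.4 kg.
Tool frame: the origin (TCP) lies at the very end of the fingers, on their centre line; the grasp point (between the pads) lies 19 mm behind it; z points along the fingers, y is the direction in which the jaws open and shut (so a half turn about z gives the same grasp; the last joint's range is limited). The gripper opens to 85 mm and grips with 20 to 120 N. Pads are 22 mm wide; open, the fingers measure 114 mm over their backs; the gripper's body (76 mm by 85 mm) begins 54 mm behind the grasp point. The pads swing forward as they close: fully open they stand 13 mm farther back than shut.
Start: joints at [1.234, 0.332, -0.065, 1.46, 0.022, 1.35, -0.088], TCP at [192.945, -594.497, 199.838] pointing down, gripper open.
Joint ranges: [-2.6, 2.6], [-0.5, 2.12], [-1.47, 1.34], [0.16, 2.42], [-1.27, 4.41], [0.06, 2.06], [-2.6, 2.6]. Speed limits (rad/s): [2.22, 2.22, 2.79, 2.79, 3.14, 3.14, 3.14].

INTERFACE

Orientations are given as a unit quaternion [x, y, z, w].
In Python, from cell import env gives the robot as it stands. The module is installed in compiled form; this text tells all that it offers.
- The arm moves only by the tool send_rows, never from a script. Its argument "rows" is a list of rows, each an object of numbers: "dx", "dy", "dz": the shift along the tool's x, y, z in m; "wx", "wy", "wz": the turn, a rotation vector about the tool's x, y, z in rad; "gripper": the closure, from 0 (fully open) to 1 (shut). In form: [{"dx": .., "dy": .., "dz": .., "wx": .., "wy": .., "wz": .., "gripper": ..}, ...]. A call has 1 to 10 rows; each row is the pose to reach, as a shift and turn from the pose commanded when the call began, along the tool's axes at that moment; what a row does not reach only later rows make up. A row lasts 1/12 s, in which the tool goes at most 41.7 mm and 7.16 degrees, less where a joint would pass 70% of its speed; a pose out of reach is approached as far as the arm can. A call with a gripper value outside its range is refused whole. The fingers move at their own pace and stop on an object; "force" is the grip in N (left out, the last holds). Time passes only in rows, so rows that repeat a pose let the fingers close. It gives the time, the measured TCP pose, the force and the opening at its end, in the units of the state.
- env.state(): the state, without advancing time (a new reading comes with each control period).
- env.grab_frame(name): name is "side" or "top"; returns a dict with "color" (420x560x3 uint8, blue, green, red), "z_map" (420x560 float32, mm along the optical axis (not along the pixel's ray), 0 where there is no reading), "intrinsics" (3x3 intrinsics, pixels), "pose" (4x4, takes a point from camera to world coordinates). Camera axes: x right, y down, z forward; pixel columns grow to the right and rows downward; lengths in mm; the calibration is good to about 2 mm. A picture is of the moment at which its call begins.
- env.sign_off(): hands the job in, once; it reports no verdict.
The state is a dict: "t": time; "joint_pos": joint angles; "joint_vel": joint speeds; "joint_efforts": joint torques, N m; "tool_pos": TCP position; "tcp_rot": TCP orientation; "ft_force": force on the tool from outside, world axes, zero at the start; "wrist_torque": the same for the moment, N m; "grip_width": finger opening in mm.
Only numpy, scipy, OpenCV 4.12 (cv2) and the standard library are available. Lean on these libraries where they do the work, as an engineer would, in place of code of your own. Each camera call takes 0.05 s, during which the arm holds its last target. There are 200 camera calls.

TASK

Get the laminator ready for the pack of pouches lying right in front of its feed slot: press its power switch fully on, and push the finger tab of the selector round until it has clicked to the mark with the same number of bars as that pack's label. Only press and push with closed fingers or a fingertip: do not pinch the tab, and do not lift, shove or move the machine, the packs or anything else on the desk.

Things in the scene. Friction and masses are not known exactly. Their poses are not given: they have to be found in the camera images.
- laminator: Pouch laminator standing loose on the desk, 5 kg: grey and black housing, 370 mm wide (y), 170 deep (x), flat top 85 mm above the desk. Origin: under its centre, on the desk. Its x axis points from the front (feed slot, facing the robot; a feed lip reaches to x = -118 mm) to the back, y to its left end. Yaw up to 0.25 rad. All directions below are in this frame.
- selector (a joint): Angle (rad) of the black thickness knob on the machine's top right, axis vertical; grows clockwise seen from above. Six stops 0.698 rad apart: stop n (n = 1 to 6) is at (n - 1) x 0.698 and is marked beyond the tab's end by a stack of n black bars. The tab's bearing, from the machine's x axis towards its y axis, is 1.745 - value (straight back between stops 3 and 4). Begins at stop 3 or 4.
- selector_axis (a point): Point on the knob's axis level with the machine's top, 85 mm above the desk; at (-10, -85, 85) mm in the machine's frame. The hub is 49 mm across and 17 mm high. A spring detent pulls the knob into the nearest stop; a push of about 5 N on the tab takes it over the ridge half-way to the next stop, and it then jumps ahead of the finger into that stop.
- tab_point (a point): Point inside the tab, half-way through its thickness, 46 mm from the knob's axis and 13 mm above the machine's top; turns with the knob. The finger tab is 12 mm thick, runs radially from the hub out to 56 mm from the axis, stands from 4 to 23 mm above the machine's top, and has a thin white line along its upper edge.
- tab_left_face: Left side face of the tab (seen from the hub, looking outward), pushed to turn the knob clockwise. Origin on the knob's axis.
- tab_right_face: Right side face of the tab, pushed to turn the knob anticlockwise. Origin on the knob's axis.
- power (a joint): Angle (rad) of the power rocker on the machine's top left: black, V-shaped, 50 mm long (y), 28 mm wide, in a frame 3 mm high. 0 = off: its left half (bar sign beside it) is raised, its end 9 mm up. 0.36 = fully on: the left half lies level, 5.5 mm above the machine's top, and the right half (ring sign) is raised. About 3 N on the left end moves it; it stays where it is left. Begins off.
- power_on_end (a point): Where to press the power rocker, straight down: a point 19 mm left of its pivot, at the height its left half has when fully on (90.5 mm above the desk); at (-10, 95, 90.5) mm in the machine's frame. While off, the rocker's face is 7 mm higher here.
- pack_thin: Slim cardboard pack of thin pouches, 75 x 105 mm, 20 mm high, with two black bars on its white label; loose, 0.2 kg. Origin under its centre. One of the two packs lies right in front of the machine's feed slot (about 185 mm in front of the machine's origin), the other on the desk off its left end (about 265 mm left of the origin).
- pack_thick: Deep cardboard pack of thick pouches, 75 x 105 mm, 46 mm high, with five black bars on its white label; loose, 0.45 kg. Origin under its centre. It lies in the other of those two places.
- stamp: Bystander: wooden rubber stamp, 40 x 60 mm foot, 74 mm tall, in front of the machine's right half. Origin under its centre.
- mouse: Bystander: black computer mouse, 100 x 58 x 30 mm, in front of the machine's right end. Origin under its centre.
- mug: Bystander: white mug, 76 mm across and 92 mm tall, behind the machine's right half. Origin under its centre.
- stapler: Bystander: black stapler, 36 x 145 x 50 mm, behind the machine. Origin under its centre.
- key_pouch: Bystander: brown leather key pouch with a brass key, 50 x 105 x 16 mm, in front of the machine's left end. Origin under its centre.
- pen_box: Bystander: open wooden desk box with pens, 170 x 110 x 75 mm, pens to 95 mm, off the machine's right end. Origin under its centre.
- hole_punch: Bystander: black two-hole paper punch, 100 x 115 x 72 mm, in front of the machine beyond its left end. Origin under its centre.
Not all that is in view belongs to the job. There is more than one size of the pack_thin; the one meant has the size given above.

How it is judged:
By the outcome, as a careful person would: the job done as asked, in the order asked, and still so for the second after the job is handed in, with the robot touching nothing.
It also fails if it takes over 45 s, if anything falls off the work surface, if the arm or the gripper's body presses on something with over 40 N, if the wrist force passes 120 N, or if a joint passes its speed limit or range.

## Working session

There is one attempt and no reset: what is moved stays moved. The work goes in short steps, Python scripts to look and compute and a tool call to move; the robot and the scene stay as the last step left them, time stands still between calls to the robot, and variables do not carry over. Pictures are saved under pics/ and viewed, on a budget of 10 in all, crops included, one or two more only if the job needs it, and the job is handed in when it is done.

Besides the shell and the picture viewer there is one more tool, called as a command line: name --argument value ..., lists and objects as JSON in quotes. send_rows: Moves the arm, as the interface text tells. Its arguments: {"type":"object","properties":{"rows":{"type":"array"},"force":{"type":"number"}},"required":["rows"]}

```bash
mkdir -p pics
python3 - <<'E'
from cell import env
import cv2,numpy as np
for n in("top","side"):
    f=env.grab_frame(n);cv2.imwrite(f"pics/{n}0.png",f["color"]);np.savez(f"{n}0.npz",**f)
    print(n,f["intrinsics"].tolist(),np.round(f["pose"],3).tolist())
print(env.state())
E
```

```text
top [[495.5604675511494, 0.0, 282.58123492464995], [0.0, 495.5604675511494, 211.95630670953486], [0.0, 0.0, 1.0]] [[0.022, -0.989, 0.146, 315.284], [-1.0, -0.023, -0.005, 42.973], [0.009, -0.145, -0.989, 1181.446], [0.0, 0.0, 0.0, 1.0]]
side [[476.101600840801, 0.0, 280.90784095412266], [0.0, 476.101600840801, 209.4867412020314], [0.0, 0.0, 1.0]] [[-0.677, -0.442, 0.589, -270.339], [-0.736, 0.38, -0.56, 780.865], [0.024, -0.813, -0.582, 848.923], [0.0, 0.0, 0.0, 1.0]]
{'t': 0.1, 'joint_pos': array([ 1.23441935,  0.33280249, -0.06470825,  1.4608646 ,  0.02158383,
        1.34987596, -0.08852923]), 'joint_vel': array([ 4.79230749e-05, -1.48646816e-03,  5.51805649e-04, -1.82333348e-03,
       -4.56281433e-04,  9.08839375e-04, -8.85252976e-04]), 'joint_efforts': array([ 1.76757869e-03, -6.26742911e+01,  4.93238959e-02, -3.92432356e+01,
        1.63601968e-02,  6.89992419e-03, -2.50519417e-05]), 'tool_pos': array([ 192.79993824, -594.12873536,  199.09591707]), 'tcp_rot': array([ 9.87718468e-01,  1.56242868e-01, -1.16727717e-04, -6.16935010e-04]), 'ft_force': array([ 0.06553778, -0.16264817,  0.54285643]), 'wrist_torque': array([ 0.01092843,  0.03840034, -0.04956485]), 'grip_width': 85.37580953783358}
```

View pics/top0.png

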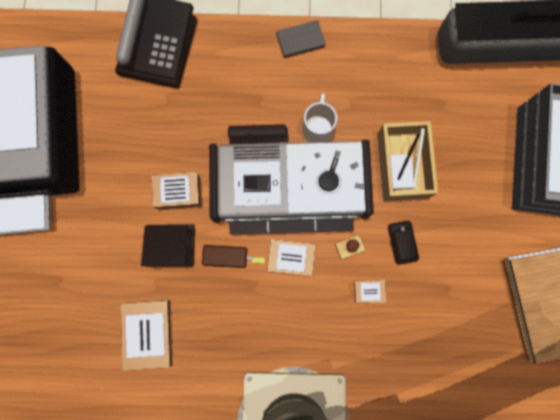

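View pics/side0.png

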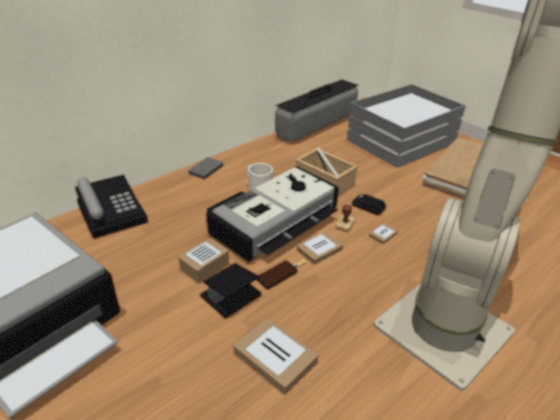

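The top view shows the laminator at (290,180), its rocker at (257,183), and the knob hub at (329,181) with the tab pointing to (337,155).

Two-bar candidates:
- (291,258): pack in front of the slot
- (370,291): small pack
- (145,335): large pack

The five-bar pack at (175,189) is off the left end. I choose the pack at (291,258), so the goal is stop 2. I'll check it in a crop and measure.

```bash
cat > h.py <<'E'
import numpy as np,cv2
def load(n):
    return dict(np.load(n))
def ray(f,u,v,z):
    K,T=f["intrinsics"],f["pose"]
    d=T[:3,:3]@np.linalg.solve(K,[u,v,1]);o=T[:3,3]
    return o+d*(z-o[2])/d[2]
def proj(f,P):
    T=np.linalg.inv(f["pose"]);p=T[:3,:3]@np.asarray(P,float)+T[:3,3];q=f["intrinsics"]@p;return q[:2]/q[2]
E
python3 - <<'E'
from h import *
f=load("top0.npz");c=f["color"];z=f["z_map"];K=f["intrinsics"];T=f["pose"]
v,u=np.mgrid[:420,:560]
P=np.stack([(u-K[0,2])/K[0,0]*z,(v-K[1,2])/K[1,1]*z,z],-1)@T[:3,:3].T+T[:3,3]
H=P[...,2]
def comp(m,seed):
    n,l,s,ce=cv2.connectedComponentsWithStats(m.astype(np.uint8));k=l[seed[1],seed[0]];return l==k
hsv=cv2.cvtColor(c,cv2.COLOR_BGR2HSV)
# top plate
for nm,(zl,zh),box in [("machine",(75,95),(205,135,380,222)),("packF",(12,30),(262,236,322,280)),("small",(6,30),(350,275,392,308)),("packL",(36,56),(145,165,206,213))]:
    m=(H>zl)&(H<zh)&(z>0);b=np.zeros_like(m);b[box[1]:box[3],box[0]:box[2]]=1;m&=b
    n,l,s,ce=cv2.connectedComponentsWithStats(m.astype(np.uint8));m=l==1+np.argmax(s[1:,4])
    p=P[m][:,:2].astype(np.float32);r=cv2.minAreaRect(p);print(nm,r,np.median(P[m][:,2]),m.sum())
dark=(c.max(2)<75)
def blob(box,zz):
    m=np.zeros(dark.shape,np.uint8);m[box[1]:box[3],box[0]:box[2]]=dark[box[1]:box[3],box[0]:box[2]]
    n,l,s,ce=cv2.connectedComponentsWithStats(m);k=1+np.argmax(s[1:,4]);return l==k,s[k],ce[k]
for nm,box,zz in [("rocker",(235,165,280,200),90),("knob",(312,145,352,198),102)]:
    m,s,ce=blob(box,zz);print(nm,s,ce,ray(f,*ce,zz).round(1))
cv2.imwrite("pics/crop1.png",cv2.resize(c[130:305,200:400],None,fx=3.4,fy=3.4,interpolation=cv2.INTER_CUBIC))
E
```

```text
machine ((555.3146362304688, 21.379150390625), (174.37757873535156, 370.4666442871094), 2.915550708770752) 85.27047945454842 11371
packF ((380.81195068359375, 14.741771697998047), (105.06067657470703, 75.02767944335938), 84.94575500488281) 20.12851691282549 1436
small ((306.9107666015625, -171.69650268554688), (48.59061050415039, 72.01724243164062), 1.3727905750274658) 13.409243542584136 667
packL ((531.7423095703125, 289.88861083984375), (76.07918548583984, 106.41092681884766), 5.671220779418945) 46.35305497040588 1468
rocker [245 176  24  14 307] [256.20521173 182.21498371] [542.1  97.8  90. ]
knob [319 168  19  22 279] [328.43727599 180.03225806] [548.3 -63.2 102. ]
```

View pics/crop1.png

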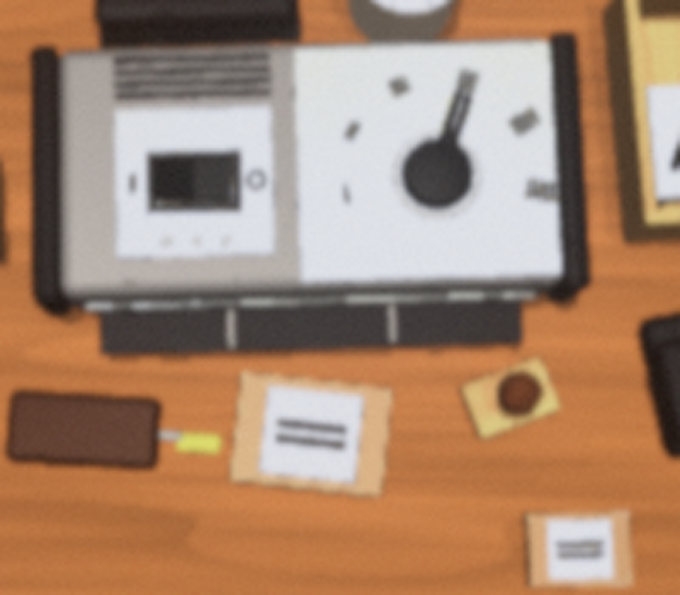

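The front pack measures 105 x 75 x 20 mm with two bars, so it is pack_thin and the goal is stop 2. The crop shows the tab pointing at the four-bar mark (468,76), which means it starts at stop 4. It has to go anticlockwise by two clicks.

Machine pose: about (555.5, 22), yaw 0.051. Knob axis: about (549.3, -63.6). Power press point: about (541, 116).

```bash
cat >> h.py <<'E'
def delta(st,p,bear=None):
    from scipy.spatial.transform import Rotation as R
    M=R.from_quat(st["tcp_rot"]).as_matrix();d=M.T@(np.array(p)-st["tool_pos"])/1000
    b=np.arctan2(M[1,0],M[0,0]);print("d",d.round(4),"wz",None if bear is None else round(b-np.radians(bear),3),"bear now",np.degrees(b).round(2))
E
python3 - <<'E'
from h import *;from cell import env
s=env.state();delta(s,(520,-330,170),3);delta(s,(541,116.5,130),3)
E
```

```text
d [ 0.3927 -0.1502  0.0293] wz 0.261 bear now 17.98
d [ 0.5505 -0.5684  0.0698] wz 0.261 bear now 17.98
```

send_rows --rows '[{"dx": 0.039,"dy": -0.015,"dz": 0.003,"wz": 0.026,"gripper": 1},{"dx": 0.078,"dy": -0.03,"dz": 0.006,"wz": 0.052,"gripper": 1},{"dx": 0.117,"dy": -0.045,"dz": 0.009,"wz": 0.078,"gripper": 1},{"dx": 0.156,"dy": -0.06,"dz": 0.012,"wz": 0.104,"gripper": 1},{"dx": 0.195,"dy": -0.075,"dz": 0.015,"wz": 0.13,"gripper": 1},{"dx": 0.234,"dy": -0.09,"dz": 0.018,"wz": 0.156,"gripper": 1},{"dx": 0.273,"dy": -0.105,"dz": 0.021,"wz": 0.182,"gripper": 1},{"dx": 0.312,"dy": -0.12,"dz": 0.024,"wz": 0.208,"gripper": 1},{"dx": 0.351,"dy": -0.135,"dz": 0.027,"wz": 0.234,"gripper": 1},{"dx": 0.39,"dy": -0.15,"dz": 0.03,"wz": 0.261,"gripper": 1}]' --force 30

```text
schema error: expected keys dx, dy, dz, wx, wy, wz, gripper
```

Run:
```python
from h import *;from cell import env
s=env.state();print(s["t"],s["tool_pos"],s["grip_width"]);delta(s,(541,116.5,140),3)
```

```text
0.1 [ 192.79993824 -594.12873536  199.09591707] 85.37580953783358
d [ 0.5505 -0.5684  0.0598] wz 0.261 bear now 17.98
```

send_rows --rows '[{"dx": 0.039,"dy": -0.015,"dz": 0.003,"wx": 0,"wy": 0,"wz": 0.026,"gripper": 1},{"dx": 0.078,"dy": -0.03,"dz": 0.006,"wx": 0,"wy": 0,"wz": 0.052,"gripper": 1},{"dx": 0.117,"dy": -0.045,"dz": 0.009,"wx": 0,"wy": 0,"wz": 0.078,"gripper": 1},{"dx": 0.156,"dy": -0.06,"dz": 0.012,"wx": 0,"wy": 0,"wz": 0.104,"gripper": 1},{"dx": 0.195,"dy": -0.075,"dz": 0.015,"wx": 0,"wy": 0,"wz": 0.13,"gripper": 1},{"dx": 0.234,"dy": -0.09,"dz": 0.018,"wx": 0,"wy": 0,"wz": 0.156,"gripper": 1},{"dx": 0.273,"dy": -0.105,"dz": 0.021,"wx": 0,"wy": 0,"wz": 0.182,"gripper": 1},{"dx": 0.312,"dy": -0.12,"dz": 0.024,"wx": 0,"wy": 0,"wz": 0.208,"gripper": 1},{"dx": 0.351,"dy": -0.135,"dz": 0.027,"wx": 0,"wy": 0,"wz": 0.234,"gripper": 1},{"dx": 0.39,"dy": -0.15,"dz": 0.03,"wx": 0,"wy": 0,"wz": 0.261,"gripper": 1}]' --force 30

```text
t: 0.93
tool_pos: [516.9, -331.3, 169.6]
tcp_rot: [1.0, 0.026, -0.0, -0.0]
ft_force: [-0.2, -1.6, 0.0]
grip_width: 0.1
```

Run:
```python
from h import *;from cell import env
s=env.state();print(s["t"],s["tool_pos"],s["grip_width"]);delta(s,(541,116.5,140),3)
```

```text
0.9333 [ 516.93279733 -331.29194324  169.62547804] 0.13386949071326157
d [ 0.047  -0.446   0.0296] wz -0.001 bear now 2.94
```

send_rows --rows '[{"dx": 0.005,"dy": -0.04,"dz": 0,"wx": 0,"wy": 0,"wz": 0,"gripper": 1},{"dx": 0.01,"dy": -0.08,"dz": 0,"wx": 0,"wy": 0,"wz": 0,"gripper": 1},{"dx": 0.015,"dy": -0.12,"dz": 0,"wx": 0,"wy": 0,"wz": 0,"gripper": 1},{"dx": 0.02,"dy": -0.16,"dz": 0,"wx": 0,"wy": 0,"wz": 0,"gripper": 1},{"dx": 0.025,"dy": -0.2,"dz": 0,"wx": 0,"wy": 0,"wz": 0,"gripper": 1},{"dx": 0.03,"dy": -0.24,"dz": 0,"wx": 0,"wy": 0,"wz": 0,"gripper": 1},{"dx": 0.035,"dy": -0.28,"dz": 0,"wx": 0,"wy": 0,"wz": 0,"gripper": 1},{"dx": 0.038,"dy": -0.32,"dz": 0,"wx": 0,"wy": 0,"wz": 0,"gripper": 1},{"dx": 0.042,"dy": -0.36,"dz": 0,"wx": 0,"wy": 0,"wz": 0,"gripper": 1},{"dx": 0.046,"dy": -0.4,"dz": 0.01,"wx": 0,"wy": 0,"wz": 0,"gripper": 1}]'

```text
t: 1.77
tool_pos: [541.2, 71.0, 161.4]
tcp_rot: [1.0, 0.026, 0.001, 0.0]
ft_force: [1.5, -0.4, -0.0]
grip_width: -0.2
```

send_rows --rows '[{"dx": 0,"dy": -0.025,"dz": 0.01,"wx": 0,"wy": 0,"wz": 0,"gripper": 1},{"dx": 0,"dy": -0.045,"dz": 0.025,"wx": 0,"wy": 0,"wz": 0,"gripper": 1},{"dx": 0,"dy": -0.045,"dz": 0.04,"wx": 0,"wy": 0,"wz": 0,"gripper": 1},{"dx": 0,"dy": -0.045,"dz": 0.04,"wx": 0,"wy": 0,"wz": 0,"gripper": 1},{"dx": 0,"dy": -0.045,"dz": 0.04,"wx": 0,"wy": 0,"wz": 0,"gripper": 1}]'

```text
t: 2.18
tool_pos: [537.7, 113.4, 119.4]
tcp_rot: [1.0, 0.026, -0.001, 0.0]
ft_force: [-0.4, -0.4, 0.8]
grip_width: 0.2
```

Run:
```python
from h import *;from cell import env
s=env.state();print(s["t"],s["tool_pos"],s["grip_width"],s["ft_force"]);delta(s,(541,116.5,90.5),3)
```

```text
2.1833 [537.72828302 113.35381817 119.35053938] 0.18317717084255156 [-0.40108243 -0.37352825  0.83913345]
d [ 0.0035 -0.003   0.0288] wz 0.0 bear now 3.02
```

send_rows --rows '[{"dx": 0.0035,"dy": -0.003,"dz": 0.008,"wx": 0,"wy": 0,"wz": 0,"gripper": 1},{"dx": 0.0035,"dy": -0.003,"dz": 0.014,"wx": 0,"wy": 0,"wz": 0,"gripper": 1},{"dx": 0.0035,"dy": -0.003,"dz": 0.017,"wx": 0,"wy": 0,"wz": 0,"gripper": 1},{"dx": 0.0035,"dy": -0.003,"dz": 0.019,"wx": 0,"wy": 0,"wz": 0,"gripper": 1},{"dx": 0.0035,"dy": -0.003,"dz": 0.021,"wx": 0,"wy": 0,"wz": 0,"gripper": 1},{"dx": 0.0035,"dy": -0.003,"dz": 0.023,"wx": 0,"wy": 0,"wz": 0,"gripper": 1},{"dx": 0.0035,"dy": -0.003,"dz": 0.025,"wx": 0,"wy": 0,"wz": 0,"gripper": 1},{"dx": 0.0035,"dy": -0.003,"dz": 0.027,"wx": 0,"wy": 0,"wz": 0,"gripper": 1},{"dx": 0.0035,"dy": -0.003,"dz": 0.028,"wx": 0,"wy": 0,"wz": 0,"gripper": 1},{"dx": 0.0035,"dy": -0.003,"dz": 0.028,"wx": 0,"wy": 0,"wz": 0,"gripper": 1}]'

```text
t: 3.02
tool_pos: [541.5, 117.1, 91.7]
tcp_rot: [1.0, 0.026, -0.0, 0.0]
ft_force: [0.0, 0.2, -1.0]
grip_width: 0.2
```

send_rows --rows '[{"dx": 0,"dy": 0,"dz": 0.001,"wx": 0,"wy": 0,"wz": 0,"gripper": 1},{"dx": 0,"dy": 0,"dz": 0.0015,"wx": 0,"wy": 0,"wz": 0,"gripper": 1},{"dx": 0,"dy": 0,"dz": 0.0015,"wx": 0,"wy": 0,"wz": 0,"gripper": 1}]'

```text
t: 3.27
tool_pos: [541.6, 117.1, 90.4]
tcp_rot: [1.0, 0.026, 0.0, 0.0]
ft_force: [-0.0, -0.0, 0.3]
grip_width: -0.2
```

Run:
```python
from h import *;from cell import env
for n in("top","side"):
    f=env.grab_frame(n);np.savez(f"{n}1.npz",**f)
    print(env.state()["ft_force"],env.state()["tool_pos"])
c=f["color"];u,v=proj(f,(541,100,90)).astype(int)
cv2.imwrite("pics/s1.png",cv2.resize(c[v-50:v+40,u-60:u+60],None,fx=5,fy=5,interpolation=cv2.INTER_CUBIC))
```

```text
[ 0.56829614 -0.2728787  -0.54018959] [541.61363189 117.14807512  90.45704022]
[ 0.39649991 -0.53487942  0.90223231] [541.64673247 117.13264114  90.48667546]
```

View pics/s1.png

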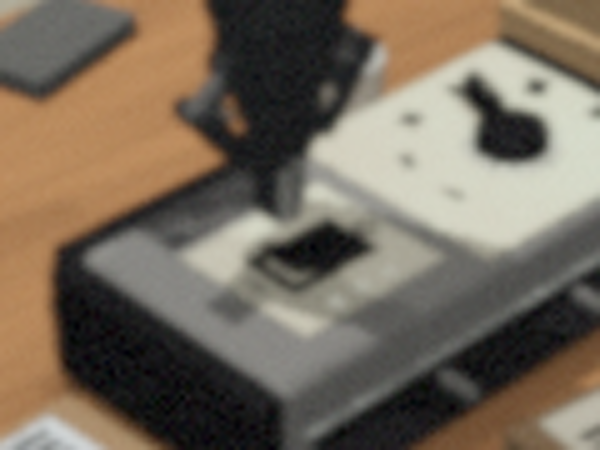

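The side crop shows the gripper over the rocker at (300,245). Where the fingertip ends is unclear, since it is black against black, so I'll check with depth.

Run:
```python
from h import *
f=load("side1.npz");z=f["z_map"];K=f["intrinsics"];T=f["pose"]
u0,v0=proj(f,(541,100,90)).astype(int)
for nm,p in [("tcp",(541.6,117.1,90.5)),("pivot",(541.7,97,88)),("Lend",(540.5,121,89)),("Rend",(543,73,89))]: print(nm,((proj(f,p)-[u0-60,v0-50])*5).round())
v,u=np.mgrid[:420,:560]
P=np.stack([(u-K[0,2])/K[0,0]*z,(v-K[1,2])/K[1,1]*z,z],-1)@T[:3,:3].T+T[:3,3]
for yy in range(v0-16,v0+10,2): print(yy-(v0-50),[tuple(P[yy,x].round().astype(int).tolist()) for x in range(u0-12,u0+16,3)])
```

```text
tcp [279. 262.]
pivot [307. 252.]
Lend [275. 268.]
Rend [339. 233.]
34 [(637, 67, 81), (532, 140, 166), (533, 129, 160), (532, 120, 157), (538, 105, 147), (605, 37, 84), (599, 31, 84), (590, 28, 88), (588, 18, 84), (579, 14, 87)]
36 [(626, 76, 83), (544, 131, 149), (536, 127, 151), (532, 120, 150), (537, 106, 142), (599, 42, 82), (590, 39, 85), (586, 31, 84), (579, 26, 85), (573, 20, 86)]
38 [(614, 86, 87), (543, 132, 144), (537, 127, 145), (532, 120, 144), (539, 104, 134), (588, 52, 86), (586, 42, 82), (580, 37, 83), (572, 32, 85), (569, 23, 82)]
40 [(606, 92, 87), (544, 131, 137), (538, 126, 138), (533, 120, 137), (537, 106, 129), (581, 58, 84), (572, 55, 88), (567, 47, 87), (562, 41, 87), (559, 32, 85)]
42 [(600, 97, 86), (551, 126, 124), (534, 129, 135), (534, 119, 130), (576, 73, 87), (573, 65, 85), (569, 57, 83), (560, 54, 87), (-270, 781, 849), (550, 40, 86)]
44 [(593, 103, 85), (587, 97, 85), (541, 124, 122), (533, 120, 125), (571, 77, 85), (564, 72, 86), (555, 69, 90), (553, 60, 87), (547, 54, 87), (542, 47, 86)]
46 [(587, 108, 83), (578, 105, 87), (574, 97, 85), (570, 89, 8
[... 353 characters left out ...]
33, 88, 90), (529, 80, 88), (525, 73, 87), (521, 65, 86)]
52 [(565, 126, 83), (553, 125, 89), (551, 116, 86), (534, 119, 97), (532, 110, 94), (527, 104, 94), (526, 94, 90), (521, 88, 90), (518, 79, 87), (510, 76, 90)]
54 [(557, 132, 84), (552, 125, 83), (542, 124, 89), (537, 117, 87), (526, 115, 93), (525, 105, 89), (520, 99, 89), (517, 91, 86), (510, 86, 88), (507, 78, 86)]
56 [(548, 139, 85), (545, 132, 84), (537, 128, 86), (528, 125, 90), (524, 117, 89), (520, 110, 87), (517, 102, 85), (512, 96, 85), (504, 92, 87), (500, 84, 86)]
58 [(540, 146, 87), (534, 140, 87), (528, 135, 88), (526, 126, 85), (516, 124, 90), (515, 115, 86), (508, 110, 87), (504, 103, 86), (501, 94, 84), (493, 91, 86)]
```

Depth shows the fingertip ending near z=120 and the rocker's left half still raised to 97, yet the state says the TCP is at 90.5. I'll take fresh frames to see whether the image was stale or the pose is off.

```bash
cat >> h.py <<'E'
def cloud(f):
    z=f["z_map"];K=f["intrinsics"];T=f["pose"];v,u=np.mgrid[:420,:560]
    P=np.stack([(u-K[0,2])/K[0,0]*z,(v-K[1,2])/K[1,1]*z,z],-1)@T[:3,:3].T+T[:3,3];P[z<=0]=np.nan;return P
E
python3 - <<'E'
from h import *;from cell import env
for i in range(2):
  f=env.grab_frame("side");s=env.state();print(s["t"],s["tool_pos"],s["joint_pos"].round(3))
  P=cloud(f);u0,v0=proj(f,(541,117,105)).astype(int)
  for yy in range(v0-14,v0+8,2): print(yy-v0,[tuple(P[yy,x].round().astype(int).tolist()) for x in range(u0-3,u0+6,3)])
g=load("side0.npz");print(np.abs(g["pose"]-f["pose"]).max())
np.savez("side2.npz",**f);t=env.grab_frame("top");np.savez("top2.npz",**t)
cv2.imwrite("pics/s2.png",np.hstack([cv2.resize(f["color"][v0-80:v0+50,u0-70:u0+70],(390,362)),cv2.resize(t["color"][120:240,200:330],(390,362))]))
E
```

```text
3.4167 [541.67077329 117.14439045  90.51034146] [ 0.168  0.316 -0.542  1.76   0.18   1.115 -1.95 ]
-14 [(540, 130, 157), (538, 122, 155), (532, 117, 156)]
-12 [(539, 131, 152), (536, 124, 150), (535, 115, 147)]
-10 [(539, 131, 145), (537, 123, 143), (534, 115, 141)]
-8 [(538, 132, 140), (538, 122, 136), (532, 117, 136)]
-6 [(539, 132, 133), (534, 126, 133), (531, 118, 131)]
-4 [(583, 97, 88), (538, 122, 123), (571, 85, 89)]
-2 [(576, 102, 87), (575, 93, 83), (568, 88, 84)]
0 [(569, 108, 86), (552, 112, 98), (555, 98, 89)]
2 [(555, 119, 93), (543, 119, 99), (536, 114, 100)]
4 [(556, 119, 85), (543, 119, 93), (532, 118, 98)]
6 [(546, 127, 88), (541, 121, 88), (529, 120, 94)]
3.4667 [541.67476535 117.10775458  90.51752993] [ 0.168  0.316 -0.542  1.76   0.18   1.115 -1.95 ]
-14 [(537, 132, 159), (535, 125, 158), (530, 118, 157)]
-12 [(540, 130, 151), (536, 124, 150), (530, 118, 150)]
-10 [(540, 130, 144), (534, 125, 145), (531, 117, 143)]
-8 [(538, 133, 141), (534, 125, 139), (530, 119, 138)]
-6 [(540, 131, 132), (535, 124, 132), (531, 118, 131)]
-4 [(584, 96, 86), (537, 123, 124), (576, 81, 84)]
-2 [(576, 102, 87), (572, 95, 86), (565, 90, 87)]
0 [(572, 106, 84), (554, 110, 96), (553, 100, 91)]
2 [(556, 119, 92), (544, 118, 98), (541, 110, 95)]
4 [(554, 120, 87), (543, 119, 92), (530, 119, 99)]
6 [(546, 127, 88), (544, 118, 84), (529, 120, 94)]
0.0
```

View pics/s2.png

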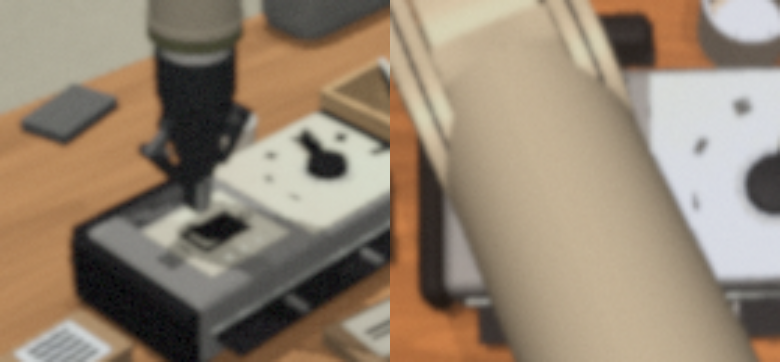

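Fresh frames agree: in the left half the fingertip ends at about (200,205), near z≈125, above the untouched raised rocker, and there is no contact force. The reported TCP height therefore reads about 30 mm too low, or the tip is short. I'll trust vision and force, and descend slowly while comparing.

send_rows --rows '[{"dx": 0,"dy": 0,"dz": 0.004,"wx": 0,"wy": 0,"wz": 0,"gripper": 1},{"dx": 0,"dy": 0,"dz": 0.008,"wx": 0,"wy": 0,"wz": 0,"gripper": 1},{"dx": 0,"dy": 0,"dz": 0.012,"wx": 0,"wy": 0,"wz": 0,"gripper": 1},{"dx": 0,"dy": 0,"dz": 0.015,"wx": 0,"wy": 0,"wz": 0,"gripper": 1},{"dx": 0,"dy": 0,"dz": 0.015,"wx": 0,"wy": 0,"wz": 0,"gripper": 1}]'

```text
t: 3.93
tool_pos: [541.1, 117.0, 74.5]
tcp_rot: [1.0, 0.026, -0.001, 0.0]
ft_force: [0.4, -0.1, -0.0]
grip_width: 0.3
```

```bash
cat >> h.py <<'E'
def tip(f,x,y,r=22,zmin=101,zmax=160):
    P=cloud(f);m=(abs(P[...,0]-x)<r)&(abs(P[...,1]-y)<r)&(P[...,2]>zmin)&(P[...,2]<zmax)
    Q=P[m];q=Q[np.argsort(Q[:,2])];print("n",len(q),"low",q[:8].round(0).tolist(),"xyz min",np.percentile(q,5,axis=0).round(1),"max",np.percentile(q,95,axis=0).round(1))
E
python3 - <<'E'
from h import *;from cell import env
tip(load("side2.npz"),541.6,117)
f=env.grab_frame("side");s=env.state();print(s["tool_pos"],s["ft_force"]);tip(f,541.6,117)
np.savez("side3.npz",**f)
E
```

```text
n 111 low [[541.0, 124.0, 122.0], [553.0, 124.0, 122.0], [535.0, 118.0, 123.0], [537.0, 123.0, 124.0], [533.0, 123.0, 126.0], [533.0, 116.0, 126.0], [532.0, 113.0, 128.0], [535.0, 125.0, 129.0]] xyz min [530.2 106.4 127.1] max [546.9 132.3 158.5]
[541.2910449  117.07442813  74.9219128 ] [0.67310991 0.72976421 0.29464217]
n 171 low [[533.0, 123.0, 109.0], [532.0, 121.0, 109.0], [534.0, 126.0, 110.0], [532.0, 117.0, 111.0], [535.0, 115.0, 111.0], [529.0, 116.0, 112.0], [536.0, 124.0, 112.0], [539.0, 129.0, 112.0]] xyz min [529.  105.7 112.8] max [548.5 133.1 159.2]
```

The offset is confirmed at about +33 mm: reported 74.9, actual tip about 108. Fully on should come at a reported height near 57.

send_rows --rows '[{"dx": 0,"dy": 0,"dz": 0.003,"wx": 0,"wy": 0,"wz": 0,"gripper": 1},{"dx": 0,"dy": 0,"dz": 0.006,"wx": 0,"wy": 0,"wz": 0,"gripper": 1},{"dx": 0,"dy": 0,"dz": 0.009,"wx": 0,"wy": 0,"wz": 0,"gripper": 1},{"dx": 0,"dy": 0,"dz": 0.011,"wx": 0,"wy": 0,"wz": 0,"gripper": 1},{"dx": 0,"dy": 0,"dz": 0.011,"wx": 0,"wy": 0,"wz": 0,"gripper": 1}]'

```text
t: 4.4
tool_pos: [541.6, 117.5, 64.2]
tcp_rot: [1.0, 0.027, 0.0, -0.0]
ft_force: [0.8, 0.0, 0.7]
grip_width: 0.0
```

send_rows --rows '[{"dx": 0,"dy": 0,"dz": 0.0015,"wx": 0,"wy": 0,"wz": 0,"gripper": 1},{"dx": 0,"dy": 0,"dz": 0.003,"wx": 0,"wy": 0,"wz": 0,"gripper": 1},{"dx": 0,"dy": 0,"dz": 0.003,"wx": 0,"wy": 0,"wz": 0,"gripper": 1}]'

```text
t: 4.65
tool_pos: [541.7, 117.2, 61.3]
tcp_rot: [1.0, 0.026, 0.0, -0.0]
ft_force: [-0.2, 1.2, 0.7]
grip_width: -0.0
```

send_rows --rows '[{"dx": 0,"dy": 0,"dz": 0.001,"wx": 0,"wy": 0,"wz": 0,"gripper": 1},{"dx": 0,"dy": 0,"dz": 0.002,"wx": 0,"wy": 0,"wz": 0,"gripper": 1},{"dx": 0,"dy": 0,"dz": 0.002,"wx": 0,"wy": 0,"wz": 0,"gripper": 1}]'

```text
t: 4.9
tool_pos: [541.6, 117.1, 59.3]
tcp_rot: [1.0, 0.026, -0.0, 0.0]
ft_force: [-0.3, 0.5, 1.0]
grip_width: -0.3
```

send_rows --rows '[{"dx": 0,"dy": 0,"dz": 0.001,"wx": 0,"wy": 0,"wz": 0,"gripper": 1},{"dx": 0,"dy": 0,"dz": 0.001,"wx": 0,"wy": 0,"wz": 0,"gripper": 1}]'

```text
t: 5.07
tool_pos: [541.7, 117.0, 59.0]
tcp_rot: [1.0, 0.026, 0.0, 0.0]
ft_force: [-2.8, -0.6, 7.5]
grip_width: 0.0
```

Run:
```python
from h import *;from cell import env
f=env.grab_frame("side");s=env.state();print(s["tool_pos"],s["ft_force"]);tip(f,541.6,117,zmin=92)
P=cloud(f)
for y in (72,80,88,125):
    u,v=proj(f,(541,y,92)).round().astype(int);print(y,np.nanmedian(P[v-1:v+2,u-1:u+2].reshape(-1,3),0).round(1))
```

```text
[541.71485016 117.02776348  59.00987942] [-2.6961444  -0.17027801  7.24205625]
n 227 low [[527.0, 121.0, 92.0], [522.0, 129.0, 92.0], [536.0, 125.0, 92.0], [535.0, 104.0, 93.0], [533.0, 124.0, 93.0], [531.0, 122.0, 93.0], [525.0, 117.0, 94.0], [536.0, 124.0, 95.0]] xyz min [527.7 104.5  96.9] max [551.1 134.2 157.8]
72 [534.   76.3  98.3]
80 [537.9  82.9  95.3]
88 [541.4  88.2  92.3]
125 [536.4 125.2  95. ]
```

Force is now 7 N and the right half is raised to about 98, as expected for fully on. One more millimetre to be firm, then I'll lift.

send_rows --rows '[{"dx": 0,"dy": 0,"dz": 0.001,"wx": 0,"wy": 0,"wz": 0,"gripper": 1},{"dx": 0,"dy": 0,"dz": 0.001,"wx": 0,"wy": 0,"wz": 0,"gripper": 1}]'

```text
t: 5.28
tool_pos: [541.8, 117.0, 58.8]
tcp_rot: [1.0, 0.026, 0.0, 0.0]
ft_force: [-5.9, -0.7, 15.3]
grip_width: 0.1
```

send_rows --rows '[{"dx": 0,"dy": 0,"dz": -0.02,"wx": 0,"wy": 0,"wz": 0,"gripper": 1},{"dx": 0,"dy": 0,"dz": -0.06,"wx": 0,"wy": 0,"wz": 0,"gripper": 1},{"dx": 0,"dy": 0,"dz": -0.06,"wx": 0,"wy": 0,"wz": 0,"gripper": 1},{"dx": 0,"dy": 0,"dz": -0.06,"wx": 0,"wy": 0,"wz": 0,"gripper": 1}]'

```text
t: 5.62
tool_pos: [543.1, 117.1, 119.5]
tcp_rot: [1.0, 0.026, 0.002, 0.0]
ft_force: [-0.0, -0.7, -1.1]
grip_width: -0.3
```

Run:
```python
from h import *;from cell import env
s=env.state();print(s["tool_pos"],s["ft_force"]);delta(s,(583,-110.5,118),-17)
f=env.grab_frame("side");P=cloud(f)
for y in (72,80,88,105,112,120):
    u,v=proj(f,(541,y,92)).round().astype(int);print(y,np.nanmedian(P[v-1:v+2,u-1:u+2].reshape(-1,3),0).round(1))
c=f["color"];u,v=proj(f,(541,100,90)).astype(int)
cv2.imwrite("pics/s3.png",cv2.resize(c[v-50:v+40,u-60:u+60],None,fx=5,fy=5,interpolation=cv2.INTER_CUBIC))
```

```text
[543.05507173 117.07090251 119.4610888 ] [-0.04313102 -0.73884383 -1.05074558]
d [0.028  0.2293 0.0016] wz 0.349 bear now 3.0
72 [534.5  76.9  98.6]
80 [536.6  84.5  96.1]
88 [539.4  88.9  94. ]
105 [545.3 103.9  90. ]
112 [546.6 109.7  90.5]
120 [542.  120.7  90.4]
```

View pics/s3.png

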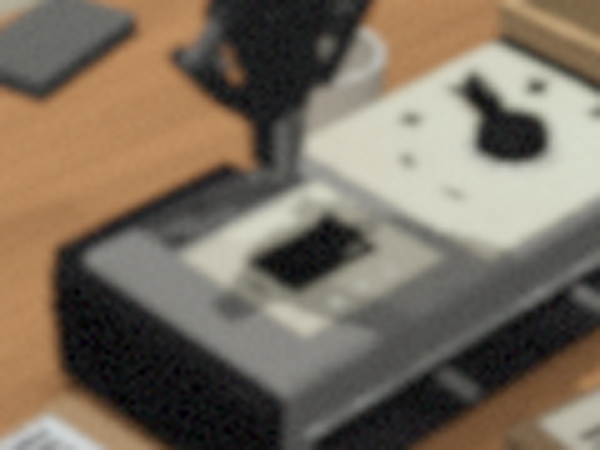

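The left half is level at 90.4 and the right half is raised, so power is fully on. The crop shows the raised right end at (350,225). Next I'll go to the right of the tab.

send_rows --rows '[{"dx": 0.005,"dy": 0.035,"dz": 0,"wx": 0,"wy": 0,"wz": 0.05,"gripper": 1},{"dx": 0.01,"dy": 0.07,"dz": 0,"wx": 0,"wy": 0,"wz": 0.1,"gripper": 1},{"dx": 0.014,"dy": 0.105,"dz": 0,"wx": 0,"wy": 0,"wz": 0.15,"gripper": 1},{"dx": 0.018,"dy": 0.14,"dz": 0,"wx": 0,"wy": 0,"wz": 0.2,"gripper": 1},{"dx": 0.022,"dy": 0.175,"dz": 0,"wx": 0,"wy": 0,"wz": 0.25,"gripper": 1},{"dx": 0.026,"dy": 0.21,"dz": 0,"wx": 0,"wy": 0,"wz": 0.3,"gripper": 1},{"dx": 0.028,"dy": 0.229,"dz": 0,"wx": 0,"wy": 0,"wz": 0.349,"gripper": 1},{"dx": 0.028,"dy": 0.229,"dz": 0,"wx": 0,"wy": 0,"wz": 0.349,"gripper": 1},{"dx": 0.028,"dy": 0.229,"dz": 0.01,"wx": 0,"wy": 0,"wz": 0.349,"gripper": 1},{"dx": 0.028,"dy": 0.229,"dz": 0.01,"wx": 0,"wy": 0,"wz": 0.349,"gripper": 1}]'

```text
t: 6.5
tool_pos: [580.3, -108.3, 104.8]
tcp_rot: [0.989, -0.147, -0.002, -0.0]
ft_force: [-0.1, 1.1, -0.7]
grip_width: -0.1
```

Run:
```python
from h import *;from cell import env
s=env.state();print(s["tool_pos"],s["ft_force"]);delta(s,(583,-110.5,62),-17)
f=env.grab_frame("side");tip(f,583,-110.5,r=24,zmin=112,zmax=175)
c=f["color"];u,v=proj(f,(565,-90,100)).astype(int)
cv2.imwrite("pics/s4.png",cv2.resize(c[v-50:v+40,u-60:u+60],None,fx=5,fy=5,interpolation=cv2.INTER_CUBIC))
```

```text
[ 580.34701175 -108.34656451  104.75636182] [-0.06758617  1.09334155 -0.73295796]
d [0.0033 0.0013 0.0427] wz 0.002 bear now -16.86
n 99 low [[581.0, -102.0, 135.0], [574.0, -107.0, 137.0], [575.0, -100.0, 139.0], [573.0, -102.0, 139.0], [581.0, -97.0, 141.0], [579.0, -99.0, 141.0], [573.0, -106.0, 141.0], [577.0, -118.0, 142.0]] xyz min [ 570.  -116.2  141.3] max [589.4 -93.  172.1]
```

View pics/s4.png

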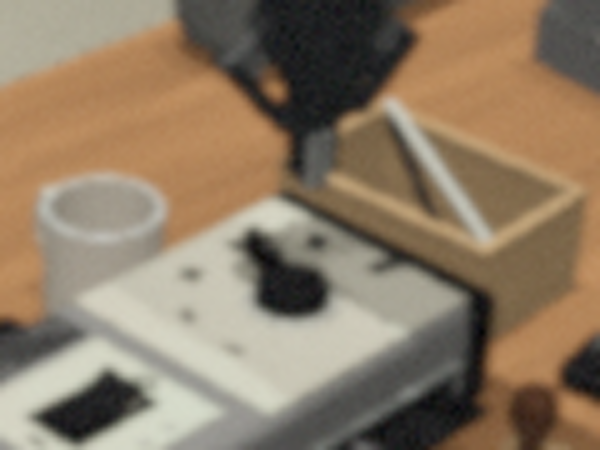

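The tip is at about z=137 (crop pixel (312,185)), to the right of the tab end at (255,240) and clear of the mug and box. Now I'll descend beside the tab.

send_rows --rows '[{"dx": 0.003,"dy": 0.002,"dz": 0.008,"wx": 0,"wy": 0,"wz": 0,"gripper": 1},{"dx": 0.003,"dy": 0.002,"dz": 0.018,"wx": 0,"wy": 0,"wz": 0,"gripper": 1},{"dx": 0.003,"dy": 0.002,"dz": 0.026,"wx": 0,"wy": 0,"wz": 0,"gripper": 1},{"dx": 0.003,"dy": 0.002,"dz": 0.034,"wx": 0,"wy": 0,"wz": 0,"gripper": 1},{"dx": 0.003,"dy": 0.002,"dz": 0.04,"wx": 0,"wy": 0,"wz": 0,"gripper": 1},{"dx": 0.003,"dy": 0.002,"dz": 0.043,"wx": 0,"wy": 0,"wz": 0,"gripper": 1},{"dx": 0.003,"dy": 0.002,"dz": 0.043,"wx": 0,"wy": 0,"wz": 0,"gripper": 1}]'

```text
t: 7.13
tool_pos: [583.4, -112.7, 63.5]
tcp_rot: [0.989, -0.147, -0.001, -0.0]
ft_force: [0.3, 0.0, 0.2]
grip_width: 0.3
```

```bash
cat > plan.py <<'E'
from h import *;from cell import env
import sys
K=np.array([549.3,-63.6])
s=env.state();print(s["t"],s["tool_pos"].round(1),s["ft_force"].round(1))
off=20.5
for b in map(float,sys.argv[1:]):
    r=np.radians(b);p=K+46*np.array([np.cos(r),np.sin(r)])+off*np.array([np.sin(r),-np.cos(r)])
    print(b,p.round(1),end=" ");delta(s,(*p,62),b)
E
python3 plan.py -17 -10 -3 3 9 15
```

```text
7.1333 [ 583.4 -112.7   63.5] [0.3 0.  0.2]
-17.0 [587.3 -96.7] d [-0.001  -0.0165  0.0015] wz 0.001 bear now -16.96
-10.0 [591.  -91.8] d [ 0.0012 -0.0223  0.0015] wz -0.122 bear now -16.96
-3.0 [594.2 -86.5] d [ 0.0026 -0.0282  0.0015] wz -0.244 bear now -16.96
3.0 [596.3 -81.7] d [ 0.0032 -0.0335  0.0015] wz -0.348 bear now -16.96
9.0 [597.9 -76.7] d [ 0.0033 -0.0387  0.0015] wz -0.453 bear now -16.96
15.0 [599.  -71.5] d [ 0.0029 -0.044   0.0015] wz -0.558 bear now -16.96
```

send_rows --rows '[{"dx": -0.001,"dy": -0.009,"dz": 0.001,"wx": 0,"wy": 0,"wz": 0,"gripper": 1},{"dx": -0.001,"dy": -0.0165,"dz": 0.001,"wx": 0,"wy": 0,"wz": 0,"gripper": 1},{"dx": 0,"dy": -0.0195,"dz": 0.001,"wx": 0,"wy": 0,"wz": -0.06,"gripper": 1},{"dx": 0.001,"dy": -0.0225,"dz": 0.001,"wx": 0,"wy": 0,"wz": -0.122,"gripper": 1},{"dx": 0.001,"dy": -0.0225,"dz": 0.001,"wx": 0,"wy": 0,"wz": -0.122,"gripper": 1}]'

```text
t: 7.55
tool_pos: [591.3, -92.8, 63.6]
tcp_rot: [0.996, -0.085, -0.0, 0.001]
ft_force: [-3.1, -6.2, 0.4]
grip_width: 0.4
```

```bash
python3 plan.py -10 -6 -3 0 3 6 9
```

```text
7.55 [591.3 -92.8  63.6] [-3.1 -6.2  0.4]
-10.0 [591.  -91.8] d [-0.0004 -0.001   0.0016] wz 0.004 bear now -9.8
-6.0 [592.9 -88.8] d [ 0.0009 -0.0042  0.0016] wz -0.066 bear now -9.8
-3.0 [594.2 -86.5] d [ 0.0018 -0.0067  0.0016] wz -0.119 bear now -9.8
0.0 [595.3 -84.1] d [ 0.0025 -0.0093  0.0016] wz -0.171 bear now -9.8
3.0 [596.3 -81.7] d [ 0.0031 -0.0118  0.0016] wz -0.223 bear now -9.8
6.0 [597.2 -79.2] d [ 0.0035 -0.0144  0.0016] wz -0.276 bear now -9.8
9.0 [597.9 -76.7] d [ 0.0038 -0.0171  0.0016] wz -0.328 bear now -9.8
```

send_rows --rows '[{"dx": 0.001,"dy": -0.004,"dz": 0.001,"wx": 0,"wy": 0,"wz": -0.066,"gripper": 1},{"dx": 0.002,"dy": -0.0067,"dz": 0.001,"wx": 0,"wy": 0,"wz": -0.119,"gripper": 1},{"dx": 0.0025,"dy": -0.0093,"dz": 0.001,"wx": 0,"wy": 0,"wz": -0.171,"gripper": 1},{"dx": 0.003,"dy": -0.0118,"dz": 0.001,"wx": 0,"wy": 0,"wz": -0.223,"gripper": 1},{"dx": 0.003,"dy": -0.0118,"dz": 0.001,"wx": 0,"wy": 0,"wz": -0.223,"gripper": 1}]'

```text
t: 7.97
tool_pos: [597.0, -80.1, 63.3]
tcp_rot: [1.0, 0.026, 0.0, 0.0]
ft_force: [-0.8, -2.6, 2.1]
grip_width: -0.1
```

```bash
python3 plan.py 3 6 9 12 15 18 21 24 27 30
```

```text
7.9667 [597.  -80.1  63.3] [-0.8 -2.6  2.1]
3.0 [596.3 -81.7] d [-0.0008  0.0015  0.0013] wz -0.001 bear now 2.96
6.0 [597.2 -79.2] d [ 0.0002 -0.0009  0.0013] wz -0.053 bear now 2.96
9.0 [597.9 -76.7] d [ 0.0011 -0.0034  0.0013] wz -0.105 bear now 2.96
12.0 [598.6 -74.1] d [ 0.0018 -0.0059  0.0013] wz -0.158 bear now 2.96
15.0 [599.  -71.5] d [ 0.0025 -0.0085  0.0013] wz -0.21 bear now 2.96
18.0 [599.4 -68.9] d [ 0.0029 -0.0111  0.0013] wz -0.262 bear now 2.96
21.0 [599.6 -66.3] d [ 0.0033 -0.0137  0.0013] wz -0.315 bear now 2.96
24.0 [599.7 -63.6] d [ 0.0035 -0.0163  0.0013] wz -0.367 bear now 2.96
27.0 [599.6 -61. ] d [ 0.0035 -0.0189  0.0013] wz -0.419 bear now 2.96
30.0 [599.4 -58.4] d [ 0.0035 -0.0216  0.0013] wz -0.472 bear now 2.96
```

send_rows --rows '[{"dx": 0.001,"dy": -0.002,"dz": 0.001,"wx": 0,"wy": 0,"wz": -0.053,"gripper": 1},{"dx": 0.001,"dy": -0.0035,"dz": 0.001,"wx": 0,"wy": 0,"wz": -0.105,"gripper": 1},{"dx": 0.001,"dy": -0.0035,"dz": 0.001,"wx": 0,"wy": 0,"wz": -0.105,"gripper": 1},{"dx": 0.001,"dy": -0.0035,"dz": 0.001,"wx": 0,"wy": 0,"wz": -0.105,"gripper": 1}]'

```text
t: 8.3
tool_pos: [597.7, -76.2, 61.8]
tcp_rot: [0.997, 0.076, 0.0, -0.0]
ft_force: [0.4, -0.6, -1.1]
grip_width: 0.2
```

```bash
cat > look.py <<'E'
from h import *;from cell import env
import sys
f=env.grab_frame("top");t=f["color"];P=cloud(f)
u,v=proj(f,(560,-60,95)).astype(int);a=cv2.resize(t[v-45:v+45,u-50:u+50],None,fx=4,fy=4,interpolation=cv2.INTER_CUBIC)
f=env.grab_frame("side");t=f["color"]
u,v=proj(f,(560,-60,95)).astype(int);b=cv2.resize(t[v-45:v+45,u-50:u+50],None,fx=4,fy=4,interpolation=cv2.INTER_CUBIC)
cv2.imwrite(sys.argv[1],np.hstack([a,b]))
s=env.state();print(s["tool_pos"],s["ft_force"])
E
python3 look.py pics/k1.png;python3 plan.py 9 15 21 24 27 30
```

```text
[597.32311969 -76.47458668  61.54459722] [-0.2827874   0.41740276 -0.4363045 ]
8.4 [597.3 -76.5  61.5] [-0.3  0.4 -0.4]
9.0 [597.9 -76.7] d [ 0.0006  0.0003 -0.0005] wz -0.005 bear now 8.71
15.0 [599.  -71.5] d [ 0.0024 -0.0047 -0.0005] wz -0.11 bear now 8.71
21.0 [599.6 -66.3] d [ 0.0038 -0.0098 -0.0005] wz -0.215 bear now 8.71
24.0 [599.7 -63.6] d [ 0.0043 -0.0124 -0.0005] wz -0.267 bear now 8.71
27.0 [599.6 -61. ] d [ 0.0046 -0.015  -0.0005] wz -0.319 bear now 8.71
30.0 [599.4 -58.4] d [ 0.0048 -0.0176 -0.0004] wz -0.372 bear now 8.71
```

View pics/k1.png

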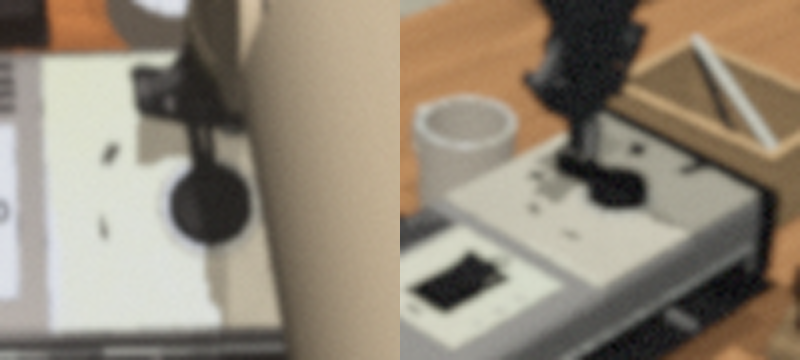

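Run:
```python
from h import *
for n in("top2.npz","side2.npz"):
    f=load(n);h=proj(f,(549.3,-63.6,102))
    for b in(-17,3,10,23,43,63):
        r=np.radians(b);print(n,b,((proj(f,(549.3+50*np.cos(r),-63.6+50*np.sin(r),108))-h)*4).round(0))
```

```text
top2.npz -17 [ 28. -86.]
top2.npz 3 [ -3. -90.]
top2.npz 10 [-14. -89.]
top2.npz 23 [-33. -84.]
top2.npz 43 [-60. -68.]
top2.npz 63 [-79. -44.]
side2.npz -17 [-30. -40.]
side2.npz 3 [-49. -33.]
side2.npz 10 [-54. -30.]
side2.npz 23 [-62. -23.]
side2.npz 43 [-68. -11.]
side2.npz 63 [-66.   2.]
```

In the top half the tab runs from the hub (208,205) up to (200,130). In the side half it ends at about (562,155). Both give a bearing of about 7-10°, just past the first ridge. I'll keep pushing gently.

send_rows --rows '[{"dx": 0.001,"dy": -0.0025,"dz": 0,"wx": 0,"wy": 0,"wz": -0.055,"gripper": 1},{"dx": 0.0025,"dy": -0.005,"dz": 0,"wx": 0,"wy": 0,"wz": -0.11,"gripper": 1},{"dx": 0.0025,"dy": -0.005,"dz": 0,"wx": 0,"wy": 0,"wz": -0.11,"gripper": 1},{"dx": 0.0025,"dy": -0.005,"dz": 0,"wx": 0,"wy": 0,"wz": -0.11,"gripper": 1}]'

```text
t: 8.73
tool_pos: [598.9, -71.3, 61.4]
tcp_rot: [0.991, 0.13, -0.0, -0.0]
ft_force: [0.0, 0.2, 0.0]
grip_width: 0.2
```

```bash
cat > tab.py <<'E'
from h import *;from cell import env
# tab angle from side depth: points above hub top within annulus around knob axis, below finger zone
f=env.grab_frame("side");P=cloud(f);d=P[...,:2]-[549.3,-63.6];r=np.hypot(d[...,0],d[...,1]);c=f["color"].max(2)
m=(r>30)&(r<56)&(P[...,2]>92)&(P[...,2]<112)&(c<70)
a=np.degrees(np.arctan2(d[...,1],d[...,0]))[m];print("tab px",m.sum(),"bearing hist",np.histogram(a,np.arange(-60,121,10)))
E
python3 tab.py; python3 plan.py 15 21 27 33
```

```text
tab px 46 bearing hist (array([ 0,  0,  0,  0,  0,  3,  8, 11, 24,  0,  0,  0,  0,  0,  0,  0,  0,
        0]), array([-60, -50, -40, -30, -20, -10,   0,  10,  20,  30,  40,  50,  60,
        70,  80,  90, 100, 110, 120]))
8.7833 [598.9 -71.5  61.4] [-0.2  0.2  0.2]
15.0 [599.  -71.5] d [ 0.0001 -0.     -0.0006] wz -0.001 bear now 14.97
21.0 [599.6 -66.3] d [ 0.002  -0.0049 -0.0006] wz -0.105 bear now 14.97
27.0 [599.6 -61. ] d [ 0.0034 -0.01   -0.0006] wz -0.21 bear now 14.97
33.0 [599.  -55.7] d [ 0.0042 -0.0152 -0.0006] wz -0.315 bear now 14.97
```

The tab has jumped to about 23° (stop 3). On to the second ridge at 43°.

send_rows --rows '[{"dx": 0.001,"dy": -0.0025,"dz": 0,"wx": 0,"wy": 0,"wz": -0.05,"gripper": 1},{"dx": 0.002,"dy": -0.005,"dz": 0,"wx": 0,"wy": 0,"wz": -0.105,"gripper": 1},{"dx": 0.003,"dy": -0.0075,"dz": 0,"wx": 0,"wy": 0,"wz": -0.16,"gripper": 1},{"dx": 0.0035,"dy": -0.01,"dz": 0,"wx": 0,"wy": 0,"wz": -0.21,"gripper": 1},{"dx": 0.004,"dy": -0.0125,"dz": 0,"wx": 0,"wy": 0,"wz": -0.26,"gripper": 1},{"dx": 0.004,"dy": -0.015,"dz": 0,"wx": 0,"wy": 0,"wz": -0.315,"gripper": 1},{"dx": 0.004,"dy": -0.015,"dz": 0,"wx": 0,"wy": 0,"wz": -0.315,"gripper": 1}]'

```text
t: 9.37
tool_pos: [599.8, -58.3, 61.6]
tcp_rot: [0.958, 0.285, 0.001, 0.001]
ft_force: [3.6, -4.2, -1.7]
grip_width: -0.0
```

```bash
python3 plan.py 33 36 39 42 45 48
```

```text
9.3667 [599.8 -58.3  61.6] [ 3.6 -4.2 -1.7]
33.0 [599.  -55.7] d [ 0.0007 -0.0026 -0.0005] wz 0.002 bear now 33.13
36.0 [598.6 -53.1] d [ 0.0017 -0.005  -0.0005] wz -0.05 bear now 33.13
39.0 [597.9 -50.6] d [ 0.0026 -0.0075 -0.0005] wz -0.102 bear now 33.13
42.0 [597.2 -48.1] d [ 0.0034 -0.01   -0.0005] wz -0.155 bear now 33.13
45.0 [596.3 -45.6] d [ 0.004  -0.0126 -0.0005] wz -0.207 bear now 33.13
48.0 [595.3 -43.1] d [ 0.0045 -0.0152 -0.0005] wz -0.26 bear now 33.13
```

send_rows --rows '[{"dx": 0.001,"dy": -0.0025,"dz": 0,"wx": 0,"wy": 0,"wz": -0.05,"gripper": 1},{"dx": 0.002,"dy": -0.005,"dz": 0,"wx": 0,"wy": 0,"wz": -0.102,"gripper": 1},{"dx": 0.003,"dy": -0.0075,"dz": 0,"wx": 0,"wy": 0,"wz": -0.155,"gripper": 1},{"dx": 0.0035,"dy": -0.009,"dz": 0,"wx": 0,"wy": 0,"wz": -0.18,"gripper": 1},{"dx": 0.0035,"dy": -0.009,"dz": 0,"wx": 0,"wy": 0,"wz": -0.18,"gripper": 1}]'

```text
t: 9.78
tool_pos: [596.8, -47.3, 61.4]
tcp_rot: [0.929, 0.37, -0.0, 0.0]
ft_force: [0.4, -3.5, -0.5]
grip_width: -0.0
```

```bash
python3 tab.py; python3 plan.py 42 45 48 51
```

```text
tab px 56 bearing hist (array([ 0,  0,  0,  0,  0,  0,  0,  0,  2, 10, 33, 11,  0,  0,  0,  0,  0,
        0]), array([-60, -50, -40, -30, -20, -10,   0,  10,  20,  30,  40,  50,  60,
        70,  80,  90, 100, 110, 120]))
9.8333 [596.8 -47.2  61.4] [ 0.8 -3.4 -0.3]
42.0 [597.2 -48.1] d [-0.0003  0.0009 -0.0006] wz 0.023 bear now 43.33
45.0 [596.3 -45.6] d [ 0.0007 -0.0016 -0.0006] wz -0.029 bear now 43.33
48.0 [595.3 -43.1] d [ 0.0017 -0.004  -0.0006] wz -0.081 bear now 43.33
51.0 [594.2 -40.8] d [ 0.0025 -0.0065 -0.0006] wz -0.134 bear now 43.33
```

At the ridge. A small step more.

send_rows --rows '[{"dx": 0.001,"dy": -0.0015,"dz": 0,"wx": 0,"wy": 0,"wz": -0.03,"gripper": 1},{"dx": 0.0015,"dy": -0.003,"dz": 0,"wx": 0,"wy": 0,"wz": -0.06,"gripper": 1},{"dx": 0.0015,"dy": -0.003,"dz": 0,"wx": 0,"wy": 0,"wz": -0.06,"gripper": 1},{"dx": 0.0015,"dy": -0.003,"dz": 0,"wx": 0,"wy": 0,"wz": -0.06,"gripper": 1}]'

```text
t: 10.17
tool_pos: [596.0, -43.3, 61.5]
tcp_rot: [0.918, 0.397, 0.0, -0.0]
ft_force: [0.4, -1.7, 0.5]
grip_width: 0.2
```

```bash
python3 tab.py; python3 plan.py 48
```

```text
tab px 51 bearing hist (array([ 0,  0,  0,  0,  0,  0,  0,  0,  0,  6, 12, 33,  0,  0,  0,  0,  0,
        0]), array([-60, -50, -40, -30, -20, -10,   0,  10,  20,  30,  40,  50,  60,
        70,  80,  90, 100, 110, 120]))
10.2167 [596.  -43.2  61.5] [-0.8 -0.  -0.5]
48.0 [595.3 -43.1] d [-0.0004 -0.0006 -0.0005] wz -0.021 bear now 46.8
```

send_rows --rows '[{"dx": 0.001,"dy": -0.002,"dz": 0,"wx": 0,"wy": 0,"wz": -0.05,"gripper": 1},{"dx": 0.001,"dy": -0.003,"dz": 0,"wx": 0,"wy": 0,"wz": -0.06,"gripper": 1},{"dx": 0.001,"dy": -0.003,"dz": 0,"wx": 0,"wy": 0,"wz": -0.06,"gripper": 1}]'

```text
t: 10.47
tool_pos: [594.4, -40.2, 61.5]
tcp_rot: [0.905, 0.425, 0.0, -0.0]
ft_force: [-0.5, -0.8, 0.9]
grip_width: -0.1
```

```bash
python3 tab.py; python3 plan.py 51
```

```text
tab px 50 bearing hist (array([ 0,  0,  0,  0,  0,  0,  0,  0,  0,  4,  8, 32,  6,  0,  0,  0,  0,
        0]), array([-60, -50, -40, -30, -20, -10,   0,  10,  20,  30,  40,  50,  60,
        70,  80,  90, 100, 110, 120]))
10.5167 [594.4 -40.3  61.5] [-0.1 -0.6  0.8]
51.0 [594.2 -40.8] d [-0.0005  0.0001 -0.0005] wz -0.013 bear now 50.27
```

There is no force left, so the tab should have jumped. I'll back off clockwise, lift, swing away and look.

send_rows --rows '[{"dx": 0,"dy": 0.006,"dz": 0,"wx": 0,"wy": 0,"wz": 0,"gripper": 1},{"dx": 0,"dy": 0.012,"dz": 0,"wx": 0,"wy": 0,"wz": 0,"gripper": 1},{"dx": 0,"dy": 0.012,"dz": -0.02,"wx": 0,"wy": 0,"wz": 0,"gripper": 1},{"dx": 0,"dy": 0.012,"dz": -0.06,"wx": 0,"wy": 0,"wz": 0,"gripper": 1},{"dx": 0,"dy": 0.012,"dz": -0.1,"wx": 0,"wy": 0,"wz": 0,"gripper": 1},{"dx": 0,"dy": 0.05,"dz": -0.1,"wx": 0,"wy": 0,"wz": 0,"gripper": 1},{"dx": 0,"dy": 0.09,"dz": -0.1,"wx": 0,"wy": 0,"wz": 0,"gripper": 1},{"dx": 0,"dy": 0.13,"dz": -0.1,"wx": 0,"wy": 0,"wz": 0,"gripper": 1},{"dx": 0,"dy": 0.15,"dz": -0.1,"wx": 0,"wy": 0,"wz": 0,"gripper": 1},{"dx": 0,"dy": 0.15,"dz": -0.1,"wx": 0,"wy": 0,"wz": 0,"gripper": 1}]'

```text
t: 11.35
tool_pos: [711.8, -141.5, 159.5]
tcp_rot: [0.906, 0.423, -0.001, 0.0]
ft_force: [-0.3, 0.2, -0.2]
grip_width: -0.3
```

```bash
python3 tab.py; python3 look.py pics/k2.png
python3 - <<'E'
from h import *;from cell import env
a=load("side0.npz");f=env.grab_frame("side");P=cloud(f)
d=cv2.absdiff(cv2.GaussianBlur(a["color"],(5,5),0),cv2.GaussianBlur(f["color"],(5,5),0)).max(2)>45
n,l,s,c=cv2.connectedComponentsWithStats(d.astype(np.uint8));print([x.tolist() for x in s[1:] if x[4]>15])
for y in (72,80,88,105,112,120):
    u,v=proj(f,(541,y,92)).round().astype(int);print(y,np.nanmedian(P[v-1:v+2,u-1:u+2].reshape(-1,3),0).round(1))
E
```

```text
tab px 32 bearing hist (array([ 0,  0,  0,  0,  0,  0,  0,  0,  0,  0,  0, 24,  8,  0,  0,  0,  0,
        0]), array([-60, -50, -40, -30, -20, -10,   0,  10,  20,  30,  40,  50,  60,
        70,  80,  90, 100, 110, 120]))
[ 709.97351278 -135.90914275  160.97905588] [6.45936973e-02 1.22027840e+00 6.37593961e-05]
[[258, 0, 156, 120, 5210], [415, 0, 43, 40, 1334], [473, 0, 15, 5, 56], [448, 0, 112, 190, 3210], [471, 13, 11, 16, 132], [453, 37, 19, 27, 134], [486, 44, 4, 12, 29], [428, 66, 14, 28, 302], [442, 99, 23, 28, 375], [433, 102, 16, 15, 141], [515, 102, 45, 37, 604], [458, 121, 33, 11, 189], [522, 135, 21, 11, 180], [507, 139, 13, 15, 146], [543, 145, 8, 4, 21], [433, 147, 28, 36, 733], [512, 150, 35, 49, 746], [501, 172, 5, 14, 41], [507, 173, 4, 6, 21], [289, 174, 8, 8, 49], [279, 181, 14, 9, 106], [434, 181, 14, 5, 18], [352, 191, 111, 90, 3655], [508, 195, 19, 63, 362], [338, 198, 12, 16, 73], [475, 198, 33, 40, 397], [459, 216, 28, 21, 172], [376, 227, 10, 7, 35], [383, 230, 9, 7, 30], [511, 230, 4, 14, 39], [508, 253, 16, 27, 129], [443, 278, 15, 13, 93], [460, 285, 5, 8, 19], [480, 285, 12, 10, 66], [488, 288, 24, 38, 424], [487, 334, 7, 7, 36], [469, 349, 11, 7, 47]]
72 [533.5  76.7  97.6]
80 [535.4  83.   96.7]
88 [540.1  89.9  93.1]
105 [544.1 102.5  89.8]
112 [544.4 109.6  91.2]
120 [541.7 119.9  90. ]
```

View pics/k2.png

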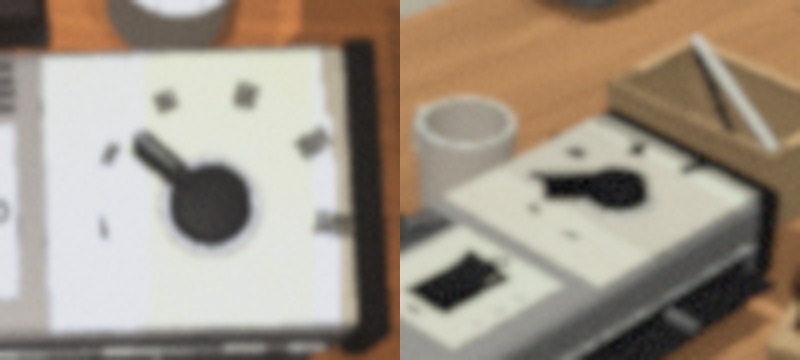

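The top half shows the tab ending at (140,138), about 48°, while the two-bar mark is at (110,152), about 63°. It seems to be past the ridge but not settled. I'll measure the angle numerically, a few times.

```bash
cat > ang.py <<'E'
from h import *;from cell import env
def ang(f):
    g=cv2.cvtColor(f["color"],cv2.COLOR_BGR2GRAY);v,u=np.mgrid[:420,:560]
    K=f["intrinsics"];T=f["pose"];D=np.stack([(u-K[0,2])/K[0,0],(v-K[1,2])/K[1,1],np.ones(u.shape)],-1)@T[:3,:3].T
    W=T[:3,3]+D*((106-T[2,3])/D[...,2])[...,None];d=W[...,:2]-[549.3,-63.6];r=np.hypot(*np.moveaxis(d,-1,0))
    a=np.arctan2(d[...,1],d[...,0]);m=(r>30)&(r<52)&(g<105)
    return m.sum(),np.degrees(np.angle(np.exp(1j*a[m]).mean())).round(1)
if __name__=="__main__":
    print("start",ang(load("top0.npz")))
    for i in range(3):
        print(env.state()["t"],ang(env.grab_frame("top")))
    s=env.state();print(s["tool_pos"])
E
python3 ang.py
```

```text
start (np.int64(19), np.float64(-15.9))
11.55 (np.int64(34), np.float64(57.3))
11.6 (np.int64(36), np.float64(56.9))
11.65 (np.int64(36), np.float64(56.9))
[ 709.75445246 -135.67313505  162.03152556]
```

Run:
```python
from h import *;from cell import env
f=env.grab_frame("top");np.savez("top4.npz",**f)
g0=load("top0.npz")
for n,F in(("start",g0),("now",f)):
    P=cloud(F);H=P[...,2];m=(H>75)&(H<95);b=np.zeros_like(m);b[135:222,205:380]=1;m&=b
    k,l,s,ce=cv2.connectedComponentsWithStats(m.astype(np.uint8));m=l==1+np.argmax(s[1:,4]);print(n,cv2.minAreaRect(P[m][:,:2].astype(np.float32)))
c=f["color"];u,v=proj(f,(549.3,-63.6,102));print(u,v)
u,v=int(round(u)),int(round(v));g=cv2.cvtColor(c,cv2.COLOR_BGR2GRAY)
print(g[v-24:v+13,u-30:u+13:1][::2].tolist() and "\n".join(" ".join("%3d"%x for x in r) for r in g[v-24:v+13,u-30:u+13]))
cv2.imwrite("pics/k3.png",cv2.resize(c[v-35:v+25,u-45:u+35],None,fx=9,fy=9,interpolation=cv2.INTER_CUBIC))
```

```text
start ((555.3146362304688, 21.379150390625), (174.37757873535156, 370.4666442871094), 2.915550708770752)
now ((555.9161376953125, 21.355819702148438), (176.1409912109375, 370.27130126953125), 2.93021559715271)
328.613273319656 179.59548426046535
226 227 226 227 227 227 227 227 227 228 226 226 225 225 218 196 156 128 119 133 153 189 214 224 225 225 225 226 225 225 225 226 227 224 216 195 169 156 152 150 179 210 222
228 227 227 228 227 227 226 227 227 226 227 226 225 225 223 208 178 154 153 169 190 207 221 225 225 225 224 225 225 226 225 225 225 226 221 214 204 196 190 189 203 218 223
227 226 226 227 227 227 227 227 227 226 227 226 227 225 225 217 202 191 193 206 215 221 224 226 225 226 226 225 225 226 225 224 225 224 224 223 220 217 216 215 219 223 225
228 226 226 227 227 227 228 227 226 228 228 227 225 224 225 223 218 216 216 221 224 226 226 225 225 225 226 226 225 224 225 225 225 225 223 225 224 224 225 224 224 225 225
227 227 227 228 227 227 227 227 226 228 227 226 225 224 225 225 225 224 225 225 226 225 225 226 226 225 226 225 226 226 224 224 225 225 225 226 225 224 225 225 226 22
[... 4809 characters left out ...]
 206 217 225
226 220 201 197 214 226 227 227 228 227 227 227 226 226 225 225 225 225 217 208 202 192 173 148 112  80  64  59  60  57  57  58  62  75 101 132 167 192 203 206 215 223 225
228 226 218 216 222 227 227 227 227 226 227 228 227 227 225 225 226 224 224 215 206 202 197 187 167 132 110 100  87  80  79  90 103 127 159 178 195 202 207 213 222 226 225
226 226 226 225 226 228 227 227 227 227 228 227 227 227 226 226 226 227 224 222 215 210 207 203 194 178 168 161 146 134 136 145 160 176 193 201 203 205 213 219 225 226 226
227 227 229 228 228 227 228 227 226 228 228 228 227 226 227 225 226 226 226 225 223 221 214 210 203 199 197 196 187 180 180 183 193 198 200 205 211 213 219 225 225 225 225
```

View pics/k3.png

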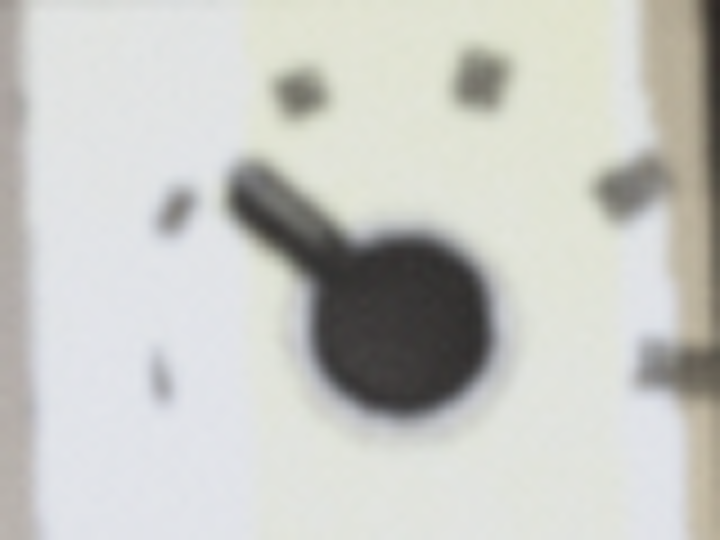

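The crop shows the tab end at (250,180), 47° around the hub at (403,322). The two-bar mark is at (175,210), 64°, and the three-bar mark at (301,92), 24°. So the tab is just past the ridge but has not clicked in. The machine has not moved. I'll go back behind the tab and push on.

Run:
```python
from h import *;from cell import env
s=env.state();print(s["tool_pos"]);delta(s,(604,-51,130),50);delta(s,(604,-51,62),50)
```

```text
[ 709.7791984  -135.83638087  162.04268332]
d [-0.0021 -0.1356  0.032 ] wz 0.007 bear now 50.39
d [-0.0021 -0.1356  0.1   ] wz 0.007 bear now 50.39
```

send_rows --rows '[{"dx": 0,"dy": -0.035,"dz": 0,"wx": 0,"wy": 0,"wz": 0,"gripper": 1},{"dx": -0.001,"dy": -0.07,"dz": 0,"wx": 0,"wy": 0,"wz": 0,"gripper": 1},{"dx": -0.002,"dy": -0.105,"dz": 0.01,"wx": 0,"wy": 0,"wz": 0,"gripper": 1},{"dx": -0.002,"dy": -0.125,"dz": 0.02,"wx": 0,"wy": 0,"wz": 0,"gripper": 1},{"dx": -0.002,"dy": -0.135,"dz": 0.032,"wx": 0,"wy": 0,"wz": 0,"gripper": 1},{"dx": -0.002,"dy": -0.135,"dz": 0.032,"wx": 0,"wy": 0,"wz": 0,"gripper": 1},{"dx": -0.002,"dy": -0.135,"dz": 0.032,"wx": 0,"wy": 0,"wz": 0,"gripper": 1}]'

```text
t: 12.33
tool_pos: [604.5, -52.0, 129.8]
tcp_rot: [0.905, 0.426, -0.0, 0.0]
ft_force: [-0.1, -0.4, 0.3]
grip_width: -0.0
```

Run:
```python
from h import *;from cell import env
s=env.state();print(s["tool_pos"]);delta(s,(604,-51,62),50)
```

```text
[604.52961094 -52.02511926 129.8415947 ]
d [ 0.0005 -0.0011  0.0678] wz 0.007 bear now 50.38
```

send_rows --rows '[{"dx": 0,"dy": 0,"dz": 0.02,"wx": 0,"wy": 0,"wz": 0,"gripper": 1},{"dx": 0,"dy": 0,"dz": 0.035,"wx": 0,"wy": 0,"wz": 0,"gripper": 1},{"dx": 0,"dy": 0,"dz": 0.048,"wx": 0,"wy": 0,"wz": 0,"gripper": 1},{"dx": 0,"dy": 0,"dz": 0.058,"wx": 0,"wy": 0,"wz": 0,"gripper": 1},{"dx": 0,"dy": 0,"dz": 0.065,"wx": 0,"wy": 0,"wz": 0,"gripper": 1},{"dx": 0,"dy": 0,"dz": 0.068,"wx": 0,"wy": 0,"wz": 0,"gripper": 1},{"dx": 0,"dy": 0,"dz": 0.068,"wx": 0,"wy": 0,"wz": 0,"gripper": 1}]'

```text
t: 12.92
tool_pos: [604.8, -51.9, 61.1]
tcp_rot: [0.905, 0.425, -0.0, -0.0]
ft_force: [-0.1, 0.3, -0.0]
grip_width: 0.0
```

```bash
python3 plan.py 48 51 54 57 60 63; python3 tab.py
```

```text
12.9167 [604.8 -51.9  61.1] [-0.1  0.3 -0. ]
48.0 [595.3 -43.1] d [ 0.0007 -0.0129 -0.0009] wz 0.041 bear now 50.34
51.0 [594.2 -40.8] d [ 0.0018 -0.0153 -0.0009] wz -0.011 bear now 50.34
54.0 [592.9 -38.4] d [ 0.0028 -0.0177 -0.0009] wz -0.064 bear now 50.34
57.0 [591.5 -36.2] d [ 0.0037 -0.0202 -0.0009] wz -0.116 bear now 50.34
60.0 [590.1 -34. ] d [ 0.0044 -0.0228 -0.0009] wz -0.169 bear now 50.34
63.0 [588.4 -31.9] d [ 0.005  -0.0253 -0.0009] wz -0.221 bear now 50.34
tab px 53 bearing hist (array([ 0,  0,  0,  0,  0,  0,  0,  0, 10,  0,  0, 31, 12,  0,  0,  0,  0,
        0]), array([-60, -50, -40, -30, -20, -10,   0,  10,  20,  30,  40,  50,  60,
        70,  80,  90, 100, 110, 120]))
```

send_rows --rows '[{"dx": 0.001,"dy": -0.007,"dz": 0,"wx": 0,"wy": 0,"wz": 0,"gripper": 1},{"dx": 0.001,"dy": -0.013,"dz": 0,"wx": 0,"wy": 0,"wz": 0,"gripper": 1},{"dx": 0.002,"dy": -0.0155,"dz": 0,"wx": 0,"wy": 0,"wz": -0.01,"gripper": 1},{"dx": 0.003,"dy": -0.018,"dz": 0,"wx": 0,"wy": 0,"wz": -0.065,"gripper": 1},{"dx": 0.0035,"dy": -0.02,"dz": 0,"wx": 0,"wy": 0,"wz": -0.115,"gripper": 1},{"dx": 0.0035,"dy": -0.02,"dz": 0,"wx": 0,"wy": 0,"wz": -0.115,"gripper": 1}]'

```text
t: 13.47
tool_pos: [591.5, -35.6, 62.0]
tcp_rot: [0.878, 0.478, 0.0, 0.0]
ft_force: [0.2, -0.9, 0.1]
grip_width: 0.3
```

```bash
python3 plan.py 57 60 63 66; python3 tab.py
```

```text
13.4667 [591.5 -35.6  62. ] [ 0.2 -0.9  0.1]
57.0 [591.5 -36.2] d [-0.0004  0.0004 -0.    ] wz 0.003 bear now 57.15
60.0 [590.1 -34. ] d [ 0.0006 -0.0021 -0.    ] wz -0.05 bear now 57.15
63.0 [588.4 -31.9] d [ 0.0015 -0.0045 -0.    ] wz -0.102 bear now 57.15
66.0 [586.7 -29.9] d [ 0.0022 -0.0071 -0.    ] wz -0.154 bear now 57.15
tab px 55 bearing hist (array([ 0,  0,  0,  0,  0,  0,  0,  0,  0,  0,  6, 12, 36,  1,  0,  0,  0,
        0]), array([-60, -50, -40, -30, -20, -10,   0,  10,  20,  30,  40,  50,  60,
        70,  80,  90, 100, 110, 120]))
```

send_rows --rows '[{"dx": 0.0005,"dy": -0.002,"dz": 0,"wx": 0,"wy": 0,"wz": -0.05,"gripper": 1},{"dx": 0.0015,"dy": -0.0045,"dz": 0,"wx": 0,"wy": 0,"wz": -0.1,"gripper": 1},{"dx": 0.0015,"dy": -0.0045,"dz": 0,"wx": 0,"wy": 0,"wz": -0.1,"gripper": 1},{"dx": 0.0015,"dy": -0.0045,"dz": 0,"wx": 0,"wy": 0,"wz": -0.1,"gripper": 1}]'

```text
t: 13.85
tool_pos: [588.7, -32.6, 61.6]
tcp_rot: [0.855, 0.519, 0.0, 0.0]
ft_force: [0.3, -0.2, -0.1]
grip_width: 0.0
```

```bash
python3 plan.py 63 66; python3 tab.py
python3 - <<'E'
from cell import env
from ang import ang
print(ang(env.grab_frame("top")))
E
```

```text
13.85 [588.7 -32.6  61.6] [ 0.3 -0.2 -0.1]
63.0 [588.4 -31.9] d [ 0.0005 -0.0005 -0.0004] wz -0.008 bear now 62.53
66.0 [586.7 -29.9] d [ 0.0015 -0.003  -0.0004] wz -0.061 bear now 62.53
tab px 55 bearing hist (array([ 0,  0,  0,  0,  0,  0,  0,  0,  0,  0,  3,  6, 34, 12,  0,  0,  0,
        0]), array([-60, -50, -40, -30, -20, -10,   0,  10,  20,  30,  40,  50,  60,
        70,  80,  90, 100, 110, 120]))
(np.int64(223), np.float64(75.0))
```

No force. Back off, lift and check.

send_rows --rows '[{"dx": 0,"dy": 0.006,"dz": 0,"wx": 0,"wy": 0,"wz": 0,"gripper": 1},{"dx": 0,"dy": 0.012,"dz": 0,"wx": 0,"wy": 0,"wz": 0,"gripper": 1},{"dx": 0,"dy": 0.012,"dz": -0.02,"wx": 0,"wy": 0,"wz": 0,"gripper": 1},{"dx": 0,"dy": 0.012,"dz": -0.06,"wx": 0,"wy": 0,"wz": 0,"gripper": 1},{"dx": 0,"dy": 0.012,"dz": -0.1,"wx": 0,"wy": 0,"wz": 0,"gripper": 1},{"dx": 0,"dy": 0.05,"dz": -0.1,"wx": 0,"wy": 0,"wz": 0,"gripper": 1},{"dx": 0,"dy": 0.09,"dz": -0.1,"wx": 0,"wy": 0,"wz": 0,"gripper": 1},{"dx": -0.02,"dy": 0.13,"dz": -0.1,"wx": 0,"wy": 0,"wz": 0,"gripper": 1},{"dx": -0.04,"dy": 0.15,"dz": -0.1,"wx": 0,"wy": 0,"wz": 0,"gripper": 1},{"dx": -0.04,"dy": 0.15,"dz": -0.1,"wx": 0,"wy": 0,"wz": 0,"gripper": 1}]'

```text
t: 14.78
tool_pos: [704.8, -146.4, 159.6]
tcp_rot: [0.857, 0.516, -0.001, 0.001]
ft_force: [-0.0, -2.1, 0.0]
grip_width: 0.2
```

Run:
```python
from cell import env
from h import *
from ang import ang
for k in range(2):
    f=env.grab_frame("top");print(ang(f))
s=env.state();print(s["t"],s["tool_pos"])
u,v=proj(f,(549.3,-63.6,102)).round().astype(int);c=f["color"]
a=cv2.resize(c[v-35:v+25,u-45:u+35],None,fx=5,fy=5,interpolation=cv2.INTER_CUBIC)
g=env.grab_frame("side");np.savez("side5.npz",**g);np.savez("top5.npz",**f)
b=cv2.resize(g["color"][120:320,160:430],(405,300));cv2.imwrite("pics/k4.png",np.hstack([a,b]))
```

```text
(np.int64(40), np.float64(67.7))
(np.int64(39), np.float64(67.9))
14.8833 [ 703.86581141 -139.17366762  160.3757591 ]
```

View pics/k4.png

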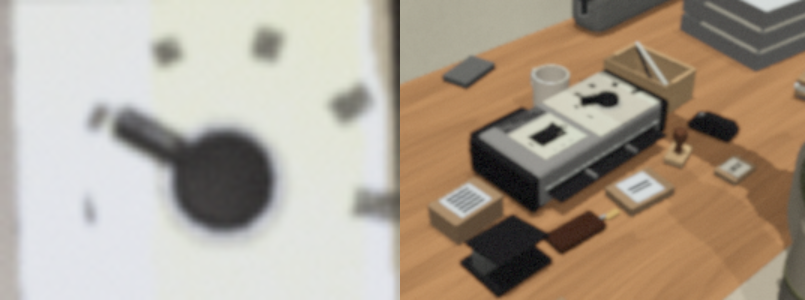

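The left half shows the tab end at (125,122), pointing almost exactly at the two-bar mark at (98,117). The right half shows all packs and bystanders in place. I'll refine the tab angle using its upper right edge, calibrated against the start image.

```bash
cat > edge.py <<'E'
from h import *
def edge(f,b0,K=(549.3,-63.6)):
    g=cv2.cvtColor(f["color"],cv2.COLOR_BGR2GRAY);r0=np.radians(b0);R=np.array([np.cos(r0),np.sin(r0)]);L=np.array([-R[1],R[0]]);pts=[]
    for r in np.arange(32,51,2):
        t=np.arange(0,-16,-.5);uv=np.array([proj(f,(*(np.array(K)+r*R+x*L),108)) for x in t]).astype(np.float32)
        p=cv2.remap(g,uv[None,:,0],uv[None,:,1],cv2.INTER_LINEAR)[0].astype(float)
        i=np.argmax(p>165)
        if i>0: pts.append((r,t[i-1]+(165-p[i-1])/(p[i]-p[i-1])*(t[i]-t[i-1])))
    q=np.array(pts);k=np.polyfit(q[:,0],q[:,1],1)
    print(len(q),"line dir",(b0+np.degrees(np.arctan(k[0]))).round(1),"by 6mm offset",(b0+np.degrees(np.median(np.arctan2(q[:,1]+6,q[:,0])))).round(1))
if __name__=="__main__":
    for n,b in(("top0.npz",-17),("top4.npz",48),("top5.npz",60),("top5.npz",63)): print(n);edge(load(n),b)
E
python3 edge.py
```

```text
top0.npz
10 line dir -16.8 by 6mm offset -17.6
top4.npz
10 line dir 51.2 by 6mm offset 51.3
top5.npz
10 line dir 62.6 by 6mm offset 63.2
top5.npz
10 line dir 62.5 by 6mm offset 63.3
```

The tab is at 62.6-63.3°, and stop 2 is at 62.9°. The method also gives -17 for the start image, as expected. A last check of the rocker, then hand in.

Run:
```python
from cell import env
from h import *
from edge import edge
f=env.grab_frame("top");edge(f,62);P=cloud(load("side5.npz"));g=load("side5.npz")
for y in (72,112,120):
    u,v=proj(g,(541,y,92)).round().astype(int);print(y,np.nanmedian(P[v-1:v+2,u-1:u+2].reshape(-1,3),0).round(1))
print(env.state()["ft_force"],env.sign_off())
```

```text
10 line dir 62.7 by 6mm offset 63.1
72 [533.4  76.8  98.5]
112 [545.7 109.5  89.6]
120 [542.3 120.9  91.2]
the job is handed in; nothing more can be done
[ 0.79452877  0.85684637 -0.82314152] None
```

The power switch is fully on, and the selector is at stop 2, matching the two-bar pack in front of the slot. I handed the job in at about 15 s with the arm clear of everything.

**Power:** I pressed the rocker's left end with closed fingers, up to about 15 N against the stop. The last check shows the left half level at about 90.5 mm and the right half raised to about 98 mm.

**Selector:** It started at stop 4, and I pushed the tab anticlockwise two stops. The last reading puts the tab at 63°, and stop 2 is at 62.9°.

**Machine and other objects:**
- The machine's measured pose before and after the first selector push agreed to within 0.6 mm; I did not re-measure it after the second push.
- The packs and other objects look undisturbed in the last picture.

**Checks that disagreed:**
- **Tool height:** The reported height read about 32 mm lower than the real fingertip, so the first press touched nothing. I worked from depth images and force after that.
- **Selector click:** After the first push the tab stopped at about 50°, just past the ridge, without clicking in. A second push brought it to the stop. I felt no clear jump then, so the click rests on the measured angle only.

I viewed 11 pictures, one over the budget of 10.

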